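# Put away the pile on the neon bench

### The job

Take the pile on the bench apart and put each thing away: the tin upright into the free pocket of the wooden tin rack, the roll of tape over the rod of the tape post so that it lies flat on the green roll, and each carton flat in the free bay of the stock tray whose colour matches its bands. Set things down rather than dropping them, and leave the calculator and the marker pen where they lie.

Things in the scene. Friction and masses are not known exactly. Their poses are not given: they have to be found in the camera images.
- tin: Loose. Round metal tin with a red screw lid, diameter 40, height 44, about 110 g, the topmost of the pile of four. Origin: centre of its underside; z up along its axis; its turn about z means nothing.
- tape: Loose. Cream roll of masking tape lying flat, outer diameter 54, bore 28, height 24, rigid, about 70 g, second from the top: it lies on the small carton and carries the tin. Origin: centre of its underside; z along its axis; its turn about z means nothing.
- small_carton: Loose. Brown cardboard carton with a YELLOW band over the top and down the face at each end; length 72 (own x), width 54 (own y), height 34, about 160 g, closed and rigid. Third from the top, on the big carton. Origin: centre of its underside. Turned by half a turn it is the same.
- big_carton: Loose. Brown cardboard carton with a BLUE band over the top and down the face at each end; length 104 (own x), width 58 (own y), height 40, about 240 g, closed and rigid. Bottom of the pile, on the bench (z = 0). Each thing is centred on the one below within 5 mm; the small carton is turned with this one within 0.1 rad. Origin: centre of its underside. Turned by half a turn it is the same.
- tin_rack: Fixed. Dark wooden block, 152 (own x) x 78 (own y) x 18 high, with two round pockets: the free one, diameter 54 and 8 deep (floor 10 above the bench), and one 78 farther along its own +x holding a fixed tin of the same kind (diameter 40, top 54 above the bench). Origin: centre of the free pocket, at bench level. The block reaches from -38 to +114 in its x, +-39 in its y.
- tape_post: Fixed. Dark round base, diameter 90, 12 thick, with an upright steel rod, diameter 10, rounded top 83 above the bench. A green roll (diameter 54) is already on it, fixed, its top 36 above the bench: the loose roll goes over the rod and lies on the green one. Origin: on the rod's axis, at bench level.
- yellow_tray: Fixed. Low grey steel stock tray with a yellow card at its front (own -x) end. Its free bay measures 88 (own x) x 70 (own y) inside, floor 3 above the bench, walls 3 thick with their top 12 above the bench. Beyond the bay's +x wall, from 52 to 88 in its x, stands a fixed refill box with yellow bands, top 49 above the bench. Origin: centre of the free bay, at bench level.
- blue_tray: Fixed. Low grey steel stock tray with a blue card at its front (own -x) end. Its free bay measures 120 (own x) x 74 (own y) inside, floor 3 above the bench, walls 3 thick with their top 12 above the bench. Beyond the bay's +x wall, from 68 to 104 in its x, stands a fixed refill box with blue bands, top 49 above the bench. Origin: centre of the free bay, at bench level.
- calculator: Loose bystander. Black pocket calculator lying flat, 125 (own x) x 74 (own y) x 16 high. Origin: centre of its underside.
- marker: Loose bystander. White marker pen with black cap lying on its side, 132 long (own x), 16 thick, does not roll. Origin: centre of its underside.
Mind the look-alikes: they are no part of the job. Leave any pink look-alike of the tape alone. Leave any turquoise look-alike of the big_carton alone.

How it is judged:
By the outcome, as a careful person would: the job done as asked, in the order asked, and still so for the second after the job is handed in, with the robot touching nothing.
It also fails if it takes over 109 s, if anything falls off the work surface, if the arm or the gripper's body presses on something with over 40 N, if the wrist force passes 120 N, or if a joint passes its speed limit or range.

### The arm

A 6-joint arm with a two-finger parallel gripper is mounted at the origin on the work surface. World frame = base frame: x ahead of the robot, y to its left, z up, the work surface at z = 0. Lengths are in m, angles in rad, forces in N, time in s.
With the tool pointing down it reaches from about 0.35 to 0.775 m from the base axis. Payload 7.3 kg.
Tool frame: the origin (TCP) lies at the centre of the arm's flange, where the gripper is bolted on; the fingertips stand 178 mm ahead of it and the grasp point (between the pads) lies 159 mm ahead of it (tip_extent is the distance from the TCP to the fingertips, in m); z points along the fingers, y is the line along which they close (so a half turn about z gives the same grasp; the last joint's range is limited). The gripper opens to 92 mm and grips with 3 to 60 N. Pads are 19 mm wide; open, the fingers measure 130 mm over their backs; the gripper's body (75 mm by 190 mm) begins 47 mm behind the grasp point.
Start: joints at [0.988, 0.342, 1.524, -0, 1.275, -0.146], TCP at [0.222, 0.476, 0.405] pointing down, gripper open.
Joint ranges: [-2.53, 2.53], [-0.77, 2.02], [0.04, 2.7], [-1, 4.14], [0.28, 2.66], [-3.11, 3.11]. Speed limits (rad/s): [2.57, 2.57, 3.14, 3.14, 3.14, 3.14].

### API

Orientations are given as [roll, pitch, yaw] about the fixed x, y, z axes, in that order (R = Rz(yaw) Ry(pitch) Rx(roll)).
In Python, from cell import * gives the robot as it stands.
- The arm moves only by the tool arm_command, never from a script. Its arguments are lists of equal length, an entry for each row: "xyz": the shift along the world's x, y, z in mm, a list of three; "spin": the turn about the world's z in degrees. In form: {"xyz": [[tx, ty, tz], ...], "spin": [spin, ...]}. A call has 1 to 20 rows; each row shifts and turns the commanded pose from where the row before left it; what a row does not reach is not made up. A row lasts 1/10 s, in which the tool goes at most 50 mm and 8.59 degrees, less where a joint would pass 70% of its speed; a pose out of reach is approached as far as the arm can. A call with a gripper value outside its range is refused whole. "jaw" is the opening, from -1 (shut) to 1 (fully open), set as the call begins (left out, the last holds). The fingers move at their own pace and stop on an object; "squeeze" is the grip in N (left out, the last holds). Time passes only in rows, so rows that do not move let the fingers close. It gives the time, the measured TCP pose, the force, the opening and the grip force at its end, in the units of the state.
- observe(): the state, without advancing time (a new reading comes with each control period).
- read_camera(name): name is "scene" or "top"; returns a dict with "img" (400x640x3 uint8, red, green, blue), "depth" (400x640 float32, m along the optical axis (not along the pixel's ray), 0 where there is no reading), "fx", "fy", "cx", "cy" (pixels), "dist_coeffs" ([k1, k2, p1, p2, k3] as OpenCV has them; the pictures are not rectified), "world_from_camera" (4x4, takes a point from camera to world coordinates). Camera axes: x right, y up, looking along -z (the intrinsics and any distortion apply to the point x, -y, -z); pixel columns grow to the right and rows downward; lengths in m; the calibration is good to about 2 mm. A picture is of the moment at which its call begins.
- hand_in(): hands the job in; it is judged then, once.
The state is a dict: "time": time; "qpos": joint angles; "qvel": joint speeds; "joint_efforts": joint torques, N m; "tool_pos": TCP position; "tool_rot": TCP orientation; "contact_force": force on the tool from outside, world axes, zero at the start; "torque": the same for the moment, N m; "opening": finger opening in m; "grip_force": force on a finger pad.
Only numpy, scipy, OpenCV 4.12 (cv2) and the standard library are available. Lean on these libraries where they do the work, as an engineer would, in place of code of your own. Each camera call takes 0.05 s, during which the arm holds its last target. There are 200 camera calls.

## Working session

There is one attempt and no reset: what is moved stays moved. The work goes in short steps, Python scripts to look and compute and a tool call to move; the robot and the scene stay as the last step left them, time stands still between calls to the robot, and variables do not carry over. Pictures are saved under pics/ and viewed, at most 14 in all, crops included, and the job is handed in when it is done.

Besides the shell and the picture viewer there is one more tool, called after ">>>" as name(argument=value, ...), one argument or row to a line, values as JSON. arm_command: Moves the arm, as the interface text tells. Its arguments: {"type":"object","properties":{"xyz":{"type":"array","items":{"type":"array","items":{"type":"number"}}},"spin":{"type":"array","items":{"type":"number"}},"jaw":{"type":"number"},"squeeze":{"type":"number"}},"required":["xyz","spin"]}

```bash
mkdir -p pics; ls
python3 - <<'E'
from cell import *
import cv2,numpy as np
for n in ("scene","top"):
    c=read_camera(n); cv2.imwrite(f"pics/{n}0.png",c["img"][:,:,::-1]); np.savez(f"{n}0.npz",**c)
    print(n,c["fx"],c["fy"],c["cx"],c["cy"],c["dist_coeffs"],np.round(c["world_from_camera"],3).tolist(),(c["depth"]>0).mean())
print(observe())
E
```

```text
pics
scene 400.0720757237642 400.0720757237642 316.42682010738076 192.30424748067435 [0.02216819 0.         0.         0.         0.        ] [[-0.596, -0.586, 0.549, 1.069], [0.803, -0.442, 0.4, 0.366], [0.008, 0.679, 0.734, 0.716], [0.0, 0.0, 0.0, 1.0]] 0.99600390625
top 452.5815733034871 452.5815733034871 326.9165745098775 206.05835310501337 [0.00240692 0.         0.         0.         0.        ] [[0.006, 0.983, -0.181, 0.371], [-1.0, 0.003, -0.021, -0.006], [-0.02, 0.181, 0.983, 1.125], [0.0, 0.0, 0.0, 1.0]] 0.9958125
{'time': 0.1, 'qpos': array([ 9.88012737e-01,  3.42629460e-01,  1.52492120e+00, -1.08425382e-06,
        1.27539128e+00, -1.46024694e-01]), 'qvel': array([ 0.00108877, -0.00116673, -0.00321746, -0.00065005, -0.00177678,
       -0.00020993]), 'joint_efforts': array([ 2.24097559e-03, -4.32005060e+01, -2.44694567e+01,  7.18722283e-02,
        5.25809114e-02, -6.02231557e-05]), 'tool_pos': array([0.2220008 , 0.47561692, 0.40412664]), 'tool_rot': array([-3.14025757e+00, -1.95304875e-04,  2.70483394e+00]), 'contact_force': array([ 0.1823222 , -0.32421695,  0.82119214]), 'torque': array([-0.01730837, -0.01990173,  0.00992746]), 'grip_force': 0.0, 'opening': 0.09152355154266857}
```

View pics/top0.png

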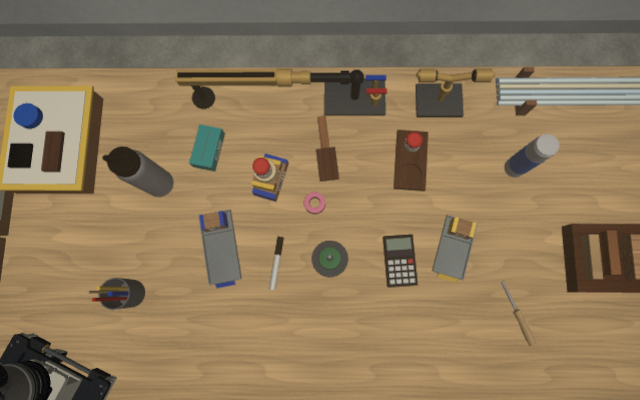

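View pics/scene0.png

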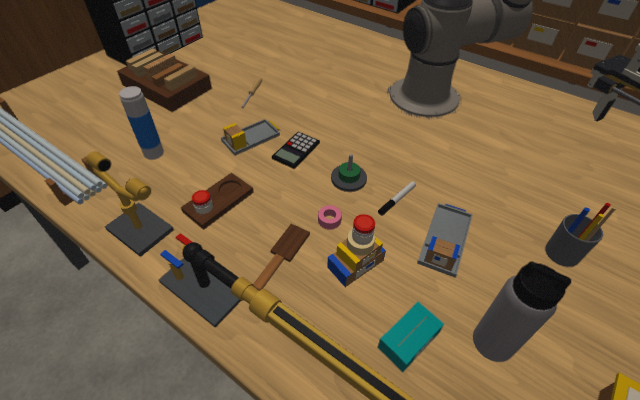

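Top view: the pile is at (265,172), rack (410,160) with its free pocket at the lower end, post (330,258), blue tray (220,248), and yellow tray (455,248). The lookalikes are pink (315,203) and turquoise (207,147).

```bash
cat > h.py <<'E'
import cv2,numpy as np
def K(c): return np.array([[c["fx"],0,c["cx"]],[0,c["fy"],c["cy"]],[0,0,1.]])
def rays(c,uv):
    p=cv2.undistortPoints(np.asarray(uv,float).reshape(-1,1,2),K(c),np.asarray(c["dist_coeffs"],float))[:,0]
    return np.c_[p[:,0],-p[:,1],-np.ones(len(p))]@c["world_from_camera"][:3,:3].T
def onz(c,uv,z):
    r=rays(c,uv);o=c["world_from_camera"][:3,3]
    return (o+r*((z-o[2])/r[:,2])[:,None])[:,:2]
def cloud(c):
    v,u=np.mgrid[:400,:640]
    r=rays(c,np.c_[u.ravel(),v.ravel()])
    return (c["world_from_camera"][:3,3]+r*c["depth"].reshape(-1,1)).reshape(400,640,3)
def hsv(c): return cv2.cvtColor(c["img"],cv2.COLOR_RGB2HSV)
def blob(m,i=0):
    "pixels (u,v) of the i-th largest blob"
    n,l,s,_=cv2.connectedComponentsWithStats(m.astype(np.uint8))
    k=1+np.argsort(-s[1:,4])[i]; return np.argwhere(l==k)[:,::-1].astype(float)
def rect(p):
    (c,(w,h),a)=cv2.minAreaRect((p*1000).astype(np.float32))
    if w<h: w,h,a=h,w,a+90
    return np.round(c,1),round(w,1),round(h,1),round((a+90)%180-90,1)
def roi(u0,v0,u1,v1):
    m=np.zeros((400,640),bool); m[v0:v1,u0:u1]=1; return m
E
python3 - <<'E'
from h import *
c=dict(np.load("top0.npz")); s=dict(np.load("scene0.npz"))
P=cloud(c);H=hsv(c);Z=P[...,2]
red=((H[...,0]<8)|(H[...,0]>172))&(H[...,1]>140)&(H[...,2]>80)
print("bench z",np.round(np.percentile(Z[300:380,300:450],[5,50,95]),4))
for n,r,z in (("tin",roi(245,150,285,200),.142),("racktin",roi(395,125,430,160),.054)):
    b=blob(red&r); q=onz(c,b,z); print(n,len(b),cv2.minEnclosingCircle((q*1000).astype(np.float32)),"depth z",np.median(Z[red&r]))
S=cloud(s);G=hsv(s); rs=((G[...,0]<8)|(G[...,0]>172))&(G[...,1]>140)&(G[...,2]>80)
for n,r in (("tin",roi(345,205,385,250)),("racktin",roi(185,185,220,220))):
    b=blob(rs&r);pp=S[rs&r]; t=pp[pp[:,2]>pp[:,2].max()-.008]; print("scene",n,np.round(t.mean(0)*1000,1),cv2.minEnclosingCircle((t[:,:2]*1000).astype(np.float32)))
m=roi(385,120,435,200)&(Z>.013)&(Z<.024); print("rack",rect(P[blob(m)[:,1].astype(int),blob(m)[:,0].astype(int),:2]))
for n,C,Q,HH,r in(("top",c,P,H,roi(310,235,350,280)),("scene",s,S,G,roi(325,150,375,195))):
    g=(HH[...,0]>45)&(HH[...,0]<90)&(HH[...,1]>80)&r
    g2=g&(abs(Q[...,2]-.036)<.005); q=Q[g2]; print(n,"green",g2.sum(),cv2.minEnclosingCircle((q[:,:2]*1000).astype(np.float32)))
    d=r&(abs(Q[...,2]-.012)<.005);q=Q[d]; print(n,"base",cv2.minEnclosingCircle((q[:,:2]*1000).astype(np.float32)))
    k=r&(Q[...,2]>.06); print(n,"rod",np.round(Q[k].mean(0)*1000,1) if k.any() else 0)
for n,r in(("blue",roi(192,200,250,292)),("yellow",roi(425,205,485,290))):
    for lo,hi in((.043,.055),(.008,.017),(.001,.007)):
        m=r&(Z>lo)&(Z<hi)&((H[...,1]<110) if hi<.04 else True)
        q=P[m][:,:2]; print(n,lo,m.sum(),rect(q) if m.sum()>4 else 0)
for n,cam in(("top",c),): 
    im=cam["img"][:,:,::-1]
    a=cv2.resize(im[195:295,190:260],None,fx=5,fy=5); b=cv2.resize(im[200:300,420:490],None,fx=5,fy=5)
    cv2.imwrite("pics/crop1.png",np.hstack([a,b]))
E
```

```text
bench z [-0.0026  0.0008  0.0043]
tin 222 ((643.8590087890625, 164.37277221679688), 19.49810791015625) depth z 0.14272916538715086
racktin 210 ((736.2536010742188, -197.090576171875), 20.4962158203125) depth z 0.0546590466311444
scene tin [1069.4  366.1  716.3] ((1069.4439697265625, 366.09234619140625), 9.999999747378752e-05)
scene racktin [1069.4  366.1  716.3] ((1069.4439697265625, 366.09234619140625), 9.999999747378752e-05)
rack (array([ 695.3, -193.1]), 153.5, 78.8, -4.5)
top green 279 ((446.087890625, 10.996844291687012), 25.30000114440918)
top base ((445.3909606933594, 11.536152839660645), 44.884971618652344)
top rod [414.2   4.1 512.3]
scene green 237 ((449.97418212890625, 13.511072158813477), 26.68401336669922)
scene base ((450.58087158203125, 12.914151191711426), 45.39781951904297)
scene rod [602.1 100.1 230.2]
blue 0.043 354 (array([533.1, 296.7]), 57.7, 36.4, -78.6)
blue 0.008 375 (array([467.8, 283.5]), 185.9, 81.2, 11.6)
blue 0.001 2291 (array([479.5, 283.6]), 232.4, 146.0, 2.2)
yellow 0.043 349 (array([ 519. , -307.7]), 52.9, 37.2, 73.5)
yellow 0.008 330 (array([ 466.8, -307.8]), 152.2, 107.6, -16.2)
yellow 0.001 2395 (array([ 477.7, -298.5]), 213.0, 147.6, -2.0)
```

View pics/crop1.png

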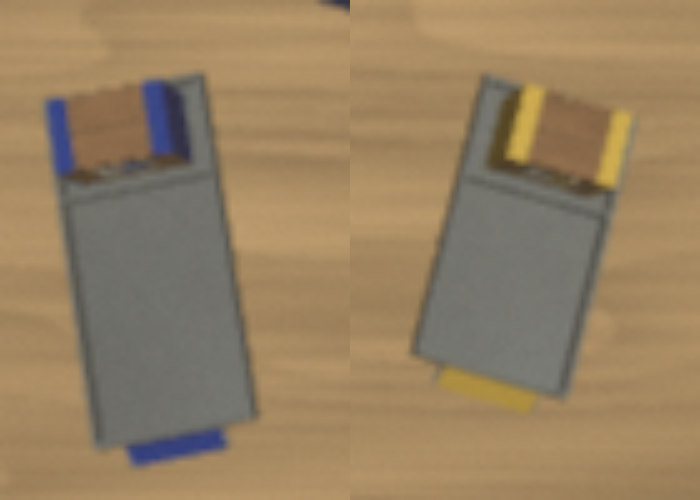

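Crop: in the blue tray, the outer corners at wall top are about (97,447), (257,417) and (204,73). In the yellow tray (right half, offset 350) they are about (412,353), (567,398) and (485,76).

Run:
```python
from h import *
c=dict(np.load("top0.npz")); s=dict(np.load("scene0.npz"))
def P_(o,u,v): return [o[0]+u/5,o[1]+v/5]
b=onz(c,[P_((190,195),*p) for p in((97,447),(257,417),(204,73))],.012)*1000
y=onz(c,[P_((420,200),*p) for p in((62,353),(217,398),(135,76))],.012)*1000
for n,(fl,fr,bk),hl,side in(("blue",b,63,1),("yellow",y,47,0)):
    f=(fl+fr)/2; d=bk-(fr if side else fl); yaw=np.arctan2(d[1],d[0])
    yaw2=np.arctan2(*(fl-fr)[::-1])-np.pi/2
    print(n,"w",np.linalg.norm(fl-fr),"L",np.linalg.norm(d),"yaw",np.degrees([yaw,yaw2]),"origin",f+hl*np.array([np.cos(yaw),np.sin(yaw)]))
S=cloud(s);G=hsv(s);ok=(s["depth"]>.1)&(s["depth"]<2);Z=np.where(ok,S[...,2],-1)
rs=((G[...,0]<8)|(G[...,0]>172))&(G[...,1]>140)&(G[...,2]>80)&ok
for n,r,z in (("tin",roi(345,205,385,250),.142),("racktin",roi(185,185,220,220),.054)):
    m=rs&r&(abs(Z-z)<.005); q=S[m]; print("scene",n,m.sum(),cv2.minEnclosingCircle((q[:,:2]*1000).astype(np.float32)),np.median(q[:,2]))
m=roi(175,165,260,230)&(abs(Z-.018)<.004);print("rack",rect(S[m][:,:2]))
for n,r in(("blue",roi(410,190,475,275)),("yellow",roi(215,110,285,155))):
    m=r&(abs(Z-.049)<.005);print(n,m.sum(),rect(S[m][:,:2]))
m=roi(325,150,375,195)&(Z>.055)&(Z<.1);print("rod",m.sum(),S[m].mean(0))
```

```text
blue w 79.04604130977661 L 173.50559456077335 yaw [11.1774752  10.84482999] origin [450.57108504 275.88650982]
yellow w 76.63098459803784 L 142.22026973074597 yaw [-16.70168842 -15.97793498] origin [ 452.07795688 -289.72281938]
scene tin 282 ((647.0515747070312, 167.07620239257812), 19.86397361755371) 0.1415544916823936
scene racktin 185 ((738.31982421875, -194.34634399414062), 20.918420791625977) 0.05334729078767908
rack (array([ 698.3, -191.9]), 153.5, 82.2, -4.0)
blue 444 (array([537.2, 297. ]), 55.9, 37.9, -77.8)
yellow 193 (array([ 522.5, -305.9]), 55.3, 37.9, 73.0)
rod 42 [0.45108672 0.01388206 0.06998662]
```

>>> arm_command(
  xyz=[
    [30,-22,0],
    [30,-22,0],
    [30,-22,0],
    [30,-22,0],
    [30,-22,0],
    [30,-22,0],
    [30,-22,0],
    [30,-22,0],
    [30,-22,0],
    [30,-22,0],
    [30,-22,-10],
    [30,-22,-10],
    [30,-22,-20],
    [33.5,-24,-24],
    [0,0,0],
    [0,0,0],
  ],
  spin=[2,2,2,2,2,2,2,2,2,2,0,0,0,0,0,0],
  jaw=1,
)

```text
time: 1.7
tool_pos: [0.6458, 0.165, 0.3389]
tool_rot: [-3.141, -0.003, 3.052]
contact_force: [0.1, 0.1, 0.5]
opening: 0.0915
grip_force: 0.0
```

>>> arm_command(
  xyz=[
    [0,0,-15],
    [0,0,-15],
    [0,0,-12],
    [0,0,-9],
    [0,0,0],
    [0,0,0],
  ],
  spin=[0,0,0,0,0,0],
)

```text
time: 2.3
tool_pos: [0.6455, 0.166, 0.2903]
tool_rot: [3.141, 0.001, 3.054]
contact_force: [-0.6, 0.5, -0.3]
opening: 0.0916
grip_force: 0.0
```

>>> arm_command(
  xyz=[
    [0,0,0],
    [0,0,0],
    [0,0,0],
    [0,0,0],
    [0,0,0],
    [0,0,0],
    [0,0,0],
    [0,0,0],
  ],
  spin=[0,0,0,0,0,0,0,0],
  jaw=-0.3,
  squeeze=15,
)

```text
time: 3.1
tool_pos: [0.6456, 0.1658, 0.2897]
tool_rot: [3.141, -0.0, 3.054]
contact_force: [-0.2, 0.4, 0.4]
opening: 0.0393
grip_force: 15.0
```

>>> arm_command(
  xyz=[
    [0,0,10],
    [0,0,20],
    [0,0,20],
    [1,-20,0],
    [1,-30,0],
    [1,-35,0],
    [1.4,-35,0],
    [1,-35,0],
    [1,-35,0],
    [1,-35,0],
    [1,-35,0],
    [1,-35,-10],
    [1,-25,-15],
    [2,-20,-25],
    [1,-15.3,-30],
    [0,0,-30],
    [0,0,-10],
    [0,0,0],
    [0,0,0],
  ],
  spin=[0,0,0,0,0,0,0,0,0,0,0,0,0,0,0,0,0,0,0],
)

```text
time: 5.0
tool_pos: [0.6596, -0.1894, 0.2214]
tool_rot: [-3.141, 0.002, 3.055]
contact_force: [0.6, -0.2, -0.6]
opening: 0.04
grip_force: 15.0
```

Run:
```python
from cell import *
from h import *
print(observe()["tool_pos"])
for n in("top","scene"):
    c=read_camera(n); np.savez(n+"1.npz",**c)
    im=c["img"][:,:,::-1]
    if n=="scene": a=cv2.resize(im[140:300,160:400],None,fx=2.5,fy=2.5)
    P=cloud(c);H=hsv(c)
    # tape (cream) on pile
    r=roi(240,145,300,205) if n=="top" else roi(320,190,400,290)
    m=r&(abs(P[...,2]-.098)<.005); q=P[m]; print(n,"tape",m.sum(),cv2.minEnclosingCircle((q[:,:2]*1000).astype(np.float32)),np.median(q,0)*1000)
    m=r&(abs(P[...,2]-.074)<.005);print("small",m.sum(),rect(P[m][:,:2]))
    m=r&(abs(P[...,2]-.04)<.005);print("big",m.sum(),rect(P[m][:,:2]))
cv2.imwrite("pics/s1.png",a)
```

```text
[ 0.65957632 -0.1893515   0.22140676]
top tape 298 ((645.8602294921875, 164.60379028320312), 27.21416473388672) [644.03841842 164.10298472  97.92314607]
small 334 (array([645.5, 163.8]), 74.1, 53.7, -13.7)
big 319 (array([646.2, 161.1]), 104.8, 59.1, -16.8)
scene tape 396 ((649.3606567382812, 166.1613311767578), 27.54496955871582) [650.90958401 167.37096308  97.04324552]
small 396 (array([648.5, 165.1]), 74.1, 54.9, -12.6)
big 368 (array([650.4, 165. ]), 107.6, 58.9, -20.4)
```

View pics/s1.png

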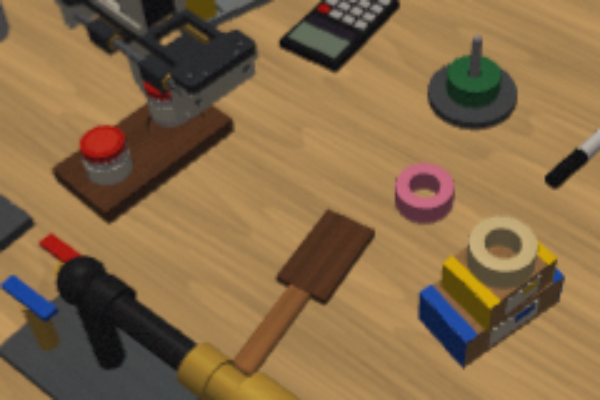

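The tin hangs over the free pocket at (170,95) in the crop. The tape, small carton and big carton are undisturbed at (500,270).

>>> arm_command(
  xyz=[
    [0,0,-8],
    [0,0,-6],
    [0,0,-3],
    [0,0,-1.5],
    [0,0,0],
  ],
  spin=[0,0,0,0,0],
)

```text
time: 5.6
tool_pos: [0.6588, -0.1894, 0.2016]
tool_rot: [3.141, -0.001, 3.054]
contact_force: [-2.8, 1.1, 3.7]
opening: 0.0397
grip_force: 15.0
```

>>> arm_command(
  xyz=[
    [0,0,0],
    [0,0,0],
    [0,0,0],
    [0,0,0],
    [0,0,0],
    [0,0,20],
    [0,0,40],
    [0,0,45],
    [0,0,30],
    [0,0,0],
  ],
  spin=[0,0,0,0,0,0,0,0,0,0],
  jaw=1,
)

```text
time: 6.6
tool_pos: [0.6597, -0.1899, 0.3424]
tool_rot: [-3.138, 0.01, 3.054]
contact_force: [0.8, -0.3, 0.5]
opening: 0.0917
grip_force: 0.0
```

>>> arm_command(
  xyz=[
    [-1,25,0],
    [-1,35,0],
    [-1,40,0],
    [-1,40,0],
    [-1,40,0],
    [-1,40,0],
    [-1,40,0],
    [-1,35,-10],
    [-1,30,-10],
    [-2.5,29.8,-10],
    [0,0,-20],
    [0,0,-15],
    [0,0,0],
    [0,0,0],
  ],
  spin=[-1,-1,-1,-1,-1,-1,-1,-1,0,0,0,0,0,0],
)

```text
time: 8.0
tool_pos: [0.6474, 0.1651, 0.2707]
tool_rot: [-3.141, -0.001, 2.914]
contact_force: [-0.2, -0.4, 0.7]
opening: 0.0919
grip_force: 0.0
```

Run:
```python
from cell import *
from h import *
for n in("top","scene"):
    c=read_camera(n);P=cloud(c);H=hsv(c)
    red=((H[...,0]<8)|(H[...,0]>172))&(H[...,1]>140)
    r=roi(395,160,435,190) if n=="top" else roi(205,150,250,205)
    m=red&r&(abs(P[...,2]-.054)<.006);q=P[m]; print(n,m.sum(),cv2.minEnclosingCircle((q[:,:2]*1000).astype(np.float32)),np.median(q[:,2]))
print(observe()["tool_pos"])
```

```text
top 200 ((657.0487060546875, -190.1367645263672), 20.018394470214844) 0.05479310049255459
scene 230 ((691.3128662109375, -186.11032104492188), 52.244300842285156) 0.053256048950549806
[0.64778804 0.16499127 0.27203351]
```

>>> arm_command(
  xyz=[
    [0,0,-8],
    [0,0,-6],
    [0,0,-1],
    [0,0,0],
  ],
  spin=[0,0,0,0],
)

```text
time: 8.5
tool_pos: [0.6474, 0.1651, 0.2558]
tool_rot: [-3.141, -0.001, 2.914]
contact_force: [0.2, 1.2, 0.1]
opening: 0.0922
grip_force: 0.0
```

>>> arm_command(
  xyz=[
    [0,0,0],
    [0,0,0],
    [0,0,0],
    [0,0,0],
    [0,0,0],
    [0,0,0],
    [0,0,0],
  ],
  spin=[0,0,0,0,0,0,0],
  jaw=-0.1,
  squeeze=12,
)

```text
time: 9.2
tool_pos: [0.6475, 0.1652, 0.2563]
tool_rot: [3.141, 0.0, 2.914]
contact_force: [0.0, -0.7, 0.5]
opening: 0.0539
grip_force: 12.0
```

>>> arm_command(
  xyz=[
    [0,0,10],
    [0,0,20],
    [0,0,20],
    [-10,-8,0],
    [-20,-15,0],
    [-25,-19,0],
    [-25,-19,0],
    [-25,-19,0],
    [-25,-19,0],
    [-25,-19,0],
    [-20,-15,0],
    [-15,-12,0],
    [-9.5,-7.9,0],
    [0,0,0],
    [0,0,0],
  ],
  spin=[0,0,0,0,0,0,0,0,0,0,0,0,0,0,0],
)

```text
time: 10.7
tool_pos: [0.4486, 0.0124, 0.3067]
tool_rot: [3.141, 0.001, 2.914]
contact_force: [0.7, -0.6, -0.2]
opening: 0.0541
grip_force: 12.0
```

Run:
```python
from cell import *
from h import *
print(observe()["tool_pos"])
for n in("top","scene"):
    c=read_camera(n);P=cloud(c);im=c["img"][:,:,::-1]
    if n=="scene": cv2.imwrite("pics/s2.png",cv2.resize(im[120:220,290:410],None,fx=5,fy=5))
    r=roi(240,145,300,205) if n=="top" else roi(320,200,400,290)
    for k,z in(("small",.074),("big",.04)):
        m=r&(abs(P[...,2]-z)<.005);print(n,k,m.sum(),rect(P[m][:,:2]))
```

```text
[0.44857707 0.01236381 0.30669895]
top small 665 (array([645.4, 164.2]), 73.1, 54.8, -13.0)
top big 317 (array([646.6, 161.1]), 105.5, 59.2, -16.7)
scene small 887 (array([648.3, 164.9]), 75.2, 55.6, -12.8)
scene big 361 (array([650. , 163.6]), 105.6, 60.2, -17.0)
```

View pics/s2.png

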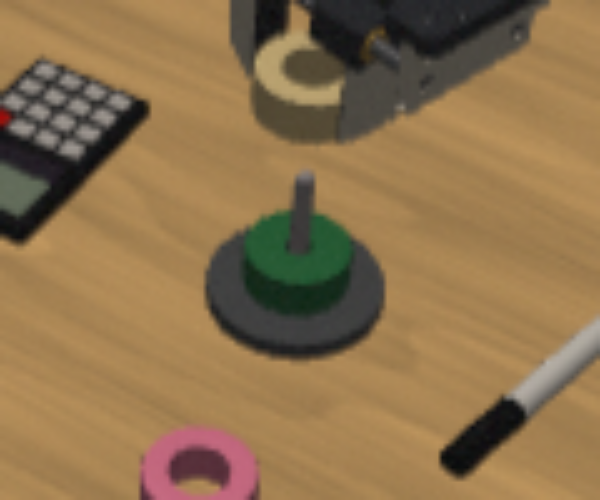

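The tape at (310,75) hangs above the rod at (303,180), lined up.

>>> arm_command(
  xyz=[
    [0,0,-15],
    [0,0,-15],
    [0,0,-15],
    [0,0,-15],
    [0,0,-12],
    [0,0,-8],
    [0,0,-4],
    [0,0,-3],
    [0,0,-1],
    [0,0,0],
  ],
  spin=[0,0,0,0,0,0,0,0,0,0],
)

```text
time: 11.8
tool_pos: [0.4482, 0.0123, 0.2185]
tool_rot: [3.141, 0.001, 2.914]
contact_force: [0.6, 0.2, -0.8]
opening: 0.0541
grip_force: 12.0
```

>>> arm_command(
  xyz=[
    [0,0,-1],
    [0,0,0],
  ],
  spin=[0,0],
)

```text
time: 12.0
tool_pos: [0.4481, 0.0123, 0.2182]
tool_rot: [3.141, 0.001, 2.914]
contact_force: [-1.9, 1.0, 7.6]
opening: 0.0544
grip_force: 12.0
```

>>> arm_command(
  xyz=[
    [0,0,0],
    [0,0,0],
    [0,0,0],
    [0,0,0],
    [0,0,0],
    [0,0,15],
    [0,0,25],
    [0,0,30],
    [0,0,20],
    [0,0,0],
  ],
  spin=[0,0,0,0,0,0,0,0,0,0],
  jaw=1,
)

```text
time: 13.0
tool_pos: [0.4487, 0.0122, 0.3096]
tool_rot: [3.141, 0.005, 2.914]
contact_force: [1.4, 0.4, -0.9]
opening: 0.0918
grip_force: 0.0
```

Run:
```python
from cell import *
from h import *
print(observe()["tool_pos"])
for n in("scene",):
    c=read_camera(n);im=c["img"][:,:,::-1]
    cv2.imwrite("pics/s3.png",cv2.resize(im[120:220,290:410],None,fx=4,fy=4))
    P=cloud(c);m=roi(325,140,375,195)&(abs(P[...,2]-.06)<.005);q=P[m];print(m.sum(),np.median(q[:,2]),cv2.minEnclosingCircle((q[:,:2]*1000).astype(np.float32)))
```

```text
[0.44867705 0.0122414  0.30964011]
225 0.05896285049905936 ((450.82879638671875, 12.540031433105469), 28.176681518554688)
```

View pics/s3.png

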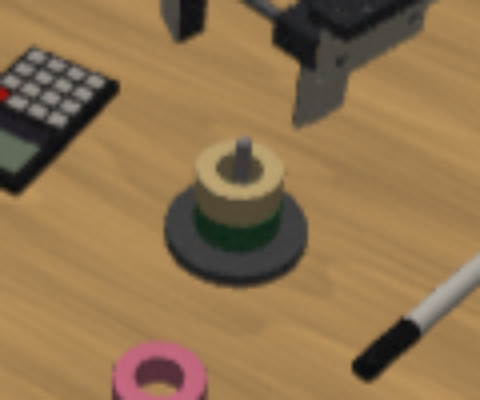

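>>> arm_command(
  xyz=[
    [10,8,0],
    [20,15,0],
    [25,19,0],
    [25,19,0],
    [25,19,0],
    [25,19,0],
    [25,19,0],
    [20,15,0],
    [15,12,0],
    [8.9,7.3,0],
    [0,0,-20],
    [0,0,-20],
    [0,0,0],
    [0,0,0],
  ],
  spin=[0,0,0,0,0,0,0,0,0,0,0,0,0,0],
)

```text
time: 14.45
tool_pos: [0.6469, 0.1651, 0.2659]
tool_rot: [-3.141, -0.002, 2.914]
contact_force: [0.0, 1.1, -0.2]
opening: 0.0917
grip_force: 0.0
```

The tape lies flat on the green roll at (238,190), with the rod through its bore.

>>> arm_command(
  xyz=[
    [0,0,-12],
    [0,0,-12],
    [0,0,-8],
    [0,0,-4],
    [0,0,0],
  ],
  spin=[0,0,0,0,0],
)

```text
time: 14.95
tool_pos: [0.6467, 0.1645, 0.2304]
tool_rot: [-3.141, -0.001, 2.914]
contact_force: [-0.3, 0.2, 0.3]
opening: 0.0919
grip_force: 0.0
```

>>> arm_command(
  xyz=[
    [0,0,0],
    [0,0,0],
    [0,0,0],
    [0,0,0],
    [0,0,0],
    [0,0,0],
    [0,0,0],
  ],
  spin=[0,0,0,0,0,0,0],
  jaw=-0.1,
  squeeze=20,
)

```text
time: 15.65
tool_pos: [0.6469, 0.1647, 0.2315]
tool_rot: [3.141, 0.0, 2.914]
contact_force: [0.2, -0.1, 1.7]
opening: 0.0537
grip_force: 20.0
```

>>> arm_command(
  xyz=[
    [0,0,10],
    [0,0,20],
    [0,0,25],
    [-6,-14,0],
    [-10,-23,0],
    [-14,-33,0],
    [-16,-37,0],
    [-16,-37,0],
    [-16,-37,0],
    [-16,-37,0],
    [-16,-37,0],
    [-16,-37,0],
    [-16,-37,0],
    [-16,-37,0],
    [-14,-33,0],
    [-10,-25,0],
    [-8,-20,-5],
    [-3.8,-8.7,-15],
    [0,0,0],
    [0,0,0],
  ],
  spin=[0,0,0,0,0,-0.5,-0.5,-0.5,-0.5,-0.5,-0.5,-0.3,0,0,0,0,0,0,0,0],
)

```text
time: 17.65
tool_pos: [0.4531, -0.2879, 0.2666]
tool_rot: [3.141, -0.0, 2.856]
contact_force: [-0.6, -0.3, -1.5]
opening: 0.0539
grip_force: 20.0
```

Run:
```python
from cell import *
from h import *
print(observe()["tool_pos"])
for n in("top","scene"):
    c=read_camera(n);im=c["img"][:,:,::-1]
    if n=="scene":cv2.imwrite("pics/s4.png",cv2.resize(im[80:180,190:310],None,fx=5,fy=5))
    P=cloud(c)
    r=roi(240,145,300,205) if n=="top" else roi(320,200,400,290)
    m=r&(abs(P[...,2]-.04)<.005);print(n,m.sum(),rect(P[m][:,:2]))
```

```text
[ 0.45307026 -0.28792352  0.2665788 ]
top 961 (array([646.4, 160.9]), 105.2, 59.4, -16.9)
scene 1292 (array([649.7, 162. ]), 105.9, 59.3, -16.1)
```

View pics/s4.png

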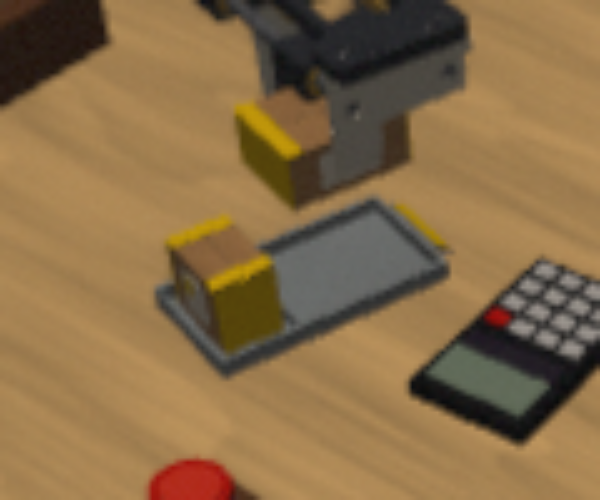

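The carton at (320,150) hangs above the free yellow bay at (355,255).

>>> arm_command(
  xyz=[
    [0,0,-15],
    [0,0,-15],
    [0,0,-12],
    [0,0,-10],
    [0,0,-8],
    [0,0,-6],
    [0,0,-3],
    [0,0,-2],
    [0,0,-1],
    [0,0,0],
  ],
  spin=[0,0,0,0,0,0,0,0,0,0],
)

```text
time: 18.75
tool_pos: [0.4531, -0.2882, 0.1945]
tool_rot: [-3.141, 0.001, 2.857]
contact_force: [0.8, 0.5, -1.4]
opening: 0.0538
grip_force: 20.0
```

>>> arm_command(
  xyz=[
    [0,0,-1],
    [0,0,0],
  ],
  spin=[0,0],
)

```text
time: 18.95
tool_pos: [0.4531, -0.2882, 0.1944]
tool_rot: [-3.141, 0.001, 2.857]
contact_force: [-2.5, 0.9, 7.0]
opening: 0.0541
grip_force: 20.0
```

>>> arm_command(
  xyz=[
    [0,0,0],
    [0,0,0],
    [0,0,0],
    [0,0,0],
    [0,0,0],
    [0,0,15],
    [0,0,25],
    [0,0,30],
    [0,0,20],
    [0,0,0],
  ],
  spin=[0,0,0,0,0,0,0,0,0,0],
  jaw=1,
)

```text
time: 19.95
tool_pos: [0.4537, -0.2886, 0.286]
tool_rot: [-3.139, 0.005, 2.857]
contact_force: [1.3, 0.6, 0.0]
opening: 0.092
grip_force: 0.0
```

>>> arm_command(
  xyz=[
    [6,14,0],
    [10,23,0],
    [14,33,0],
    [16,37,0],
    [16,37,0],
    [16,37,0],
    [16,37,0],
    [16,37,0],
    [16,37,0],
    [16,37,0],
    [16,37,0],
    [14,33,0],
    [12,26,0],
    [8,18,-10],
    [2.9,6.7,-20],
    [0,0,-20],
    [0,0,0],
    [0,0,0],
  ],
  spin=[0,0,0,0,0,0,0,0,0,0,0,0,0,0,0,0,0,0],
)

```text
time: 21.75
tool_pos: [0.6474, 0.1622, 0.232]
tool_rot: [-3.141, -0.003, 2.857]
contact_force: [-0.3, -0.1, 0.6]
opening: 0.092
grip_force: 0.0
```

Run:
```python
from cell import *
from h import *
print(observe()["tool_pos"],observe()["tool_rot"])
for n in("top","scene"):
    c=read_camera(n);im=c["img"][:,:,::-1]
    if n=="top":cv2.imwrite("pics/t5.png",cv2.resize(im[120:300,180:500],None,fx=2.5,fy=2.5))
    P=cloud(c)
    r=roi(425,205,485,290) if n=="top" else roi(215,110,285,160)
    m=r&(abs(P[...,2]-.037)<.004);print(n,m.sum(),np.median(P[m][:,2]),rect(P[m][:,:2]))
```

```text
[0.64743206 0.16222611 0.23198088] [-3.14060407e+00 -2.67382462e-03  2.85696592e+00]
top 684 0.03773717562749157 (array([ 475.7, -296.3]), 123.0, 55.5, -16.0)
scene 392 0.03617097717060885 (array([ 480.1, -294.5]), 125.7, 56.2, -15.4)
```

View pics/t5.png

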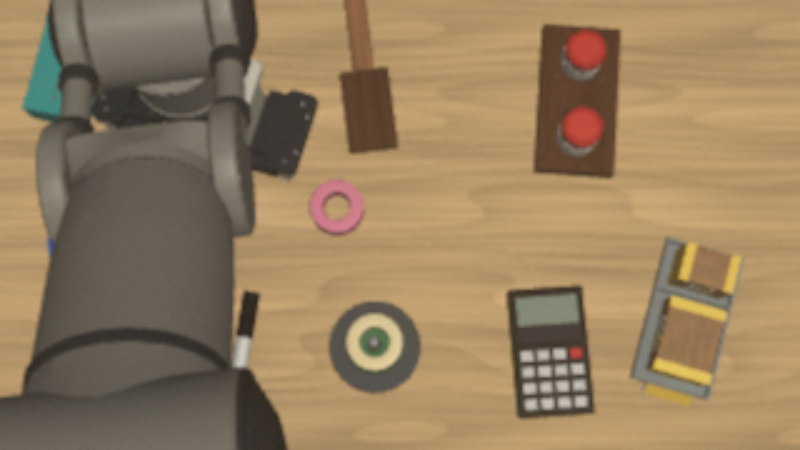

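The tin, tape and small carton are all placed: tin at (580,130), tape at (375,342), carton at (690,340) between the bay walls.

>>> arm_command(
  xyz=[
    [0,0,-12],
    [0,0,-12],
    [0,0,-10],
    [0,0,-5],
    [0,0,-2],
    [0,0,0],
  ],
  spin=[0,0,0,0,0,0],
)

```text
time: 22.45
tool_pos: [0.648, 0.1616, 0.1918]
tool_rot: [-3.141, -0.001, 2.857]
contact_force: [-0.5, 0.1, 0.6]
opening: 0.0917
grip_force: 0.0
```

>>> arm_command(
  xyz=[
    [0,0,0],
    [0,0,0],
    [0,0,0],
    [0,0,0],
    [0,0,0],
    [0,0,0],
    [0,0,0],
  ],
  spin=[0,0,0,0,0,0,0],
  jaw=-0.1,
  squeeze=25,
)

```text
time: 23.15
tool_pos: [0.648, 0.1617, 0.1924]
tool_rot: [3.141, 0.0, 2.857]
contact_force: [-0.1, -0.0, 2.0]
opening: 0.0578
grip_force: 25.0
```

>>> arm_command(
  xyz=[
    [0,0,10],
    [0,0,20],
    [0,0,30],
    [0,0,20],
    [-10,6,0],
    [-20,12,0],
    [-25,15,0],
    [-25,15,0],
    [-25,15,0],
    [-25,15,0],
    [-25,15,0],
    [-20,12,0],
    [-14,8,0],
    [-7.7,4.1,0],
    [0,0,-20],
    [0,0,-10],
    [0,0,0],
    [0,0,0],
  ],
  spin=[0,0,0,0,2,3,3,4,4,4,3,2,2,0.6,0,0,0,0],
)

```text
time: 24.95
tool_pos: [0.4517, 0.2785, 0.2421]
tool_rot: [-3.141, -0.0, -2.945]
contact_force: [0.4, 0.7, -2.6]
opening: 0.0574
grip_force: 25.0
```

Run:
```python
from cell import *
from h import *
print(observe()["tool_pos"],observe()["tool_rot"])
c=read_camera("scene");im=c["img"][:,:,::-1]
cv2.imwrite("pics/s6.png",cv2.resize(im[160:290,390:500],None,fx=4,fy=4))
```

```text
[0.45168425 0.27846155 0.24210252] [-3.14149994e+00 -4.67534983e-04 -2.94539814e+00]
```

View pics/s6.png

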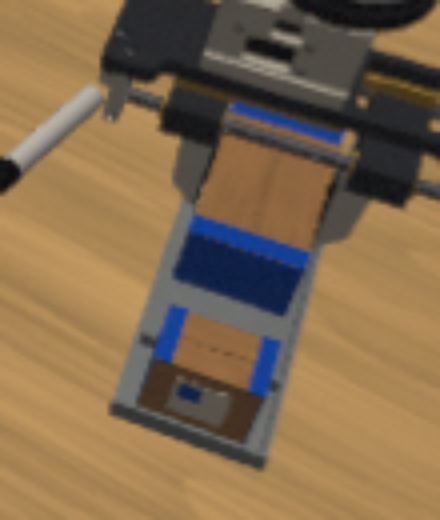

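The big carton at (260,190) is lined up over the blue bay and clear of the refill box at (220,360).

>>> arm_command(
  xyz=[
    [0,0,-10],
    [0,0,-12],
    [0,0,-10],
    [0,0,-6],
    [0,0,-4],
    [0,0,-3],
    [0,0,-1],
    [0,0,0],
  ],
  spin=[0,0,0,0,0,0,0,0],
)

```text
time: 25.8
tool_pos: [0.4513, 0.2788, 0.1963]
tool_rot: [3.141, 0.0, -2.945]
contact_force: [-1.1, -0.2, -2.8]
opening: 0.0582
grip_force: 25.0
```

>>> arm_command(
  xyz=[
    [0,0,-1],
    [0,0,-0.7],
    [0,0,0],
  ],
  spin=[0,0,0],
)

```text
time: 26.1
tool_pos: [0.4514, 0.2788, 0.1954]
tool_rot: [3.141, 0.001, -2.945]
contact_force: [-2.7, -0.2, 6.4]
opening: 0.0578
grip_force: 25.0
```

Contact made. I'll release, rise and move clear, then check.

>>> arm_command(
  xyz=[
    [0,0,0],
    [0,0,0],
    [0,0,0],
    [0,0,0],
    [0,0,0],
    [0,0,15],
    [0,0,30],
    [0,0,40],
    [0,0,40],
    [0,0,40],
    [0,0,30],
    [-15,20,0],
    [-20,30,0],
    [-20,30,0],
    [-20,30,0],
    [-20,30,0],
    [-15,20,0],
    [0,0,0],
    [0,0,0],
  ],
  spin=[0,0,0,0,0,0,0,0,0,0,0,0,0,0,0,0,0,0,0],
  jaw=1,
)

```text
time: 28.0
tool_pos: [0.341, 0.4388, 0.3893]
tool_rot: [-3.141, -0.0, -2.943]
contact_force: [0.7, 0.5, 0.2]
opening: 0.0917
grip_force: 0.0
```

Run:
```python
from cell import *
from h import *
print(observe()["tool_pos"])
for n in("top","scene"):
    c=read_camera(n);im=c["img"][:,:,::-1]
    cv2.imwrite(f"pics/{n}7.png",im)
    P=cloud(c)
    r=roi(192,195,255,292) if n=="top" else roi(400,180,480,275)
    m=r&(abs(P[...,2]-.043)<.004);print(n,m.sum(),np.median(P[m][:,2]),rect(P[m][:,:2]))
```

```text
[0.34103274 0.43878648 0.38933477]
top 1099 0.04325453042707905 (array([475.3, 282.5]), 156.5, 60.0, 11.9)
scene 1140 0.04243768869802417 (array([478.6, 283. ]), 159.1, 58.3, 11.8)
```

View pics/scene7.png

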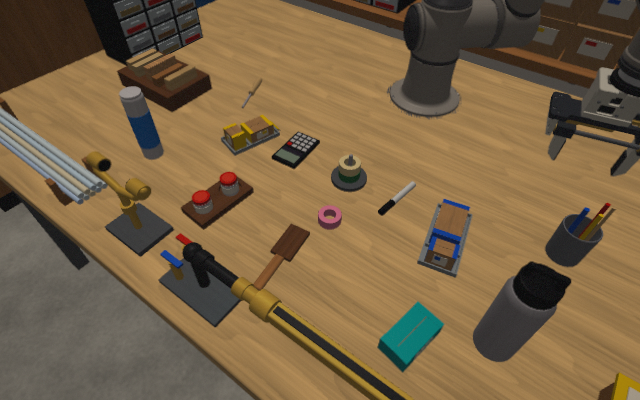

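View pics/top7.png

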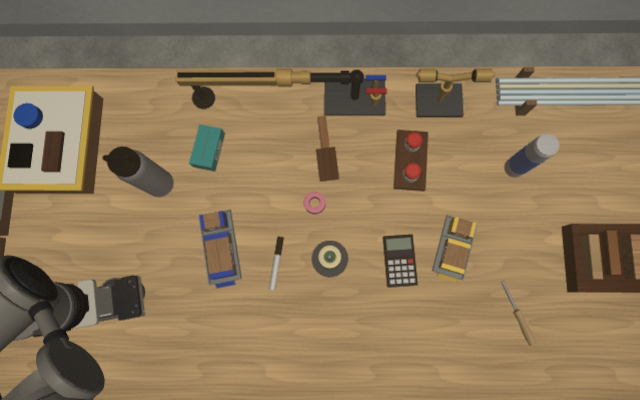

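In both views everything is in place: tin (412,172), tape (330,257), big carton (220,255) and small carton (456,257). The gripper is clear.

```bash
python3 -c "
from cell import *
print(hand_in())"
```

```text
the job is handed in; nothing more can be done
None
```

The job is handed in at about 28 s of the 109 s allowed: final pictures show the tin in the rack pocket, the tape flat on the green roll, and both cartons flat in their matching bays, with the calculator, marker and look-alikes left where they were.

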